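# Push the offcut down the scrap chute of a saw station

### The job

Clear the saw station: slide the shutter over the scrap chute fully open, push the shorter of the two pieces of wood across the bed and off its far edge so that it drops through the chute into the scrap tray below, then slide the shutter fully shut again. Push the offcut along without lifting it, and leave the longer piece and the things standing around the station where they are.

Things in the scene. Friction and masses are not known exactly. Their poses are not given: they have to be found in the camera images.
- bed: Fixed saw-station bed: flat grey laminate top 200 mm (x) by 400 mm (y), its surface 150 mm above the table, no rim. Origin on the table under the centre of the top; x points away from the robot, y left along the ledge, z up. The ledge is the far edge, at x = 100 mm. Beyond it, centred on y = 0, is the scrap chute. Position and yaw vary.
- edge_mid (a point): Point on the ledge's top edge before the middle of the chute (bed frame 100, 0, 150 mm); axes as the bed's. The chute's mouth, 20 mm below, is 138 mm wide (bed y -69 to 69) and 117 mm long (x 100 to 217); its front rail rises to z = 132 mm, its steel floor slopes steeply into the tray. Off the ledge beyond |y| = 69 mm a part falls outside.
- tray_in (a point): Middle of the inner floor of the scrap tray (bed frame x = 245, y = 0, z = 4 mm); the tray is 195 mm (x, from 140 to 335 mm) by 180 mm (y), its walls 45 to 65 mm high; axes as the bed's.
- shutter (a joint): Travel in m of the shutter, an aluminium plate 104 mm (bed x) by 134 mm (y), 4 mm thick, top at z = 130 mm, that closes the chute's mouth. 0 = fully shut, 0.135 = fully open (end stop), growing as it slides to the bed's +y. It starts up to 30 mm open, takes about 2 N to move and stays where it is left.
- shutter_tab (a point): Middle of the upright dark steel tab on the shutter: 45 mm (bed x) by 10 mm (bed y, the sliding direction), from z = 130 to 172 mm; this point is at z = 154 mm, bed x = 160 mm, bed y = the shutter's travel. Push it from either side or pinch it from above; axes as the bed's.
- offcut_center (a point): Centre of the offcut (the scrap piece): plain wood block 45 mm (its x) by 65 mm (its y) by 27 mm tall, some 45 g, loose on the bed, 100 to 135 mm to one side (bed +y or -y) of the chute's middle line; the long piece lies on the other side.
- keeper_center (a point): Centre of the longer piece of wood that must stay: 130 mm (its x) by 45 mm (its y) by 27 mm tall, loose on the bed, lying roughly across it.
- glue: White glue bottle standing on the table left of the bed, diameter 60 mm, 150 mm tall; origin under its middle. Leave alone.
- tin: Bare steel tin standing on the table right of the bed, diameter 74 mm, 90 mm tall; origin under its middle. Leave alone.
- tape: Black pocket tape measure standing on the table left of the bed, 70 by 36 mm, 66 mm tall; origin under its middle. Leave alone.

How it is judged (in metres and radians):
On the way, in this order (a step that is already met when the one before it is completed fails the run):
1. the shutter is slid open to at least 120 mm of its 135 mm (value of joint shutter above 0.12 m), for 0.2 s.
2. the offcut lies at rest in the scrap tray while the shutter is open (x of offcut_center in the frame of bed between 0.14 and 0.335 m and y of offcut_center in the frame of bed between -0.09 and 0.09 m and z of offcut_center in the frame of bed below 0.08 m and value of joint shutter above 0.1 m and linear speed of offcut below 0.03 m/s), for 0.2 s.
At the end, for the whole second after the job is handed in: The offcut lies at rest inside the scrap tray, the shutter is shut to within 12 mm, and the longer piece still lies on the bed within 20 mm of its start (x of offcut_center in the frame of bed between 0.14 and 0.335 m and y of offcut_center in the frame of bed between -0.09 and 0.09 m and z of offcut_center in the frame of bed below 0.08 m and linear speed of offcut below 0.03 m/s and value of joint shutter below 0.012 m and z of keeper_center in the frame of bed above 0.15 m and distance of keeper_center from where it was at the start of the episode below 0.02 m); the robot touches nothing.
It fails at once if the offcut is lifted: its centre rises more than about 30 mm above where it lay on the bed (z of offcut_center in the frame of bed above 0.195 m).
It fails at once if the offcut falls off the bed anywhere but through the chute (z of offcut_center in the frame of bed below 0.12 m and (x of offcut_center in the frame of bed below 0.09 m or x of offcut_center in the frame of bed above 0.335 m or y of offcut_center in the frame of bed above 0.09 m or y of offcut_center in the frame of bed below -0.09 m)).
It fails at once if the longer piece is moved more than 20 mm (distance of keeper_center from where it was at the start of the episode above 0.02 m).
It fails at once if the glue bottle, tin or tape measure is moved more than 20 mm (distance of any of glue, tin, tape from where it was at the start of the episode above 0.02 m).
It also fails if it takes over 61 s, if anything falls off the work surface, if the arm or the gripper's body presses on something with over 40 N, if the wrist force passes 120 N, or if a joint passes its speed limit or range.

### The arm

A 6-joint arm with a two-finger parallel gripper is mounted at the origin on the work surface. World frame = base frame: x ahead of the robot, y to its left, z up, the work surface at z = 0. Lengths are in mm, angles in rad, forces in N, time in s.
With the tool pointing down it reaches from about 350 to 975 mm from the base axis. Payload 7.1 kg.
Tool frame: the origin (TCP) lies at the very end of the fingers, on their centre line; the grasp point (between the pads) lies 19 mm behind it; z points along the fingers, y is the line along which they close (so a half turn about z gives the same grasp; the last joint's range is limited). The gripper opens to 88 mm and grips with 3 to 60 N. Pads are 20 mm wide; open, the fingers measure 115 mm over their backs; the gripper's body (75 mm by 178 mm) begins 61 mm behind the grasp point.
Start: joints at [-1.129, 0.423, 1.63, -0, 1.089, -0.019], TCP at [277.93, -559.786, 222.675] pointing down, gripper open.
Joint ranges: [-3, 3], [-0.9, 2.11], [0.09, 2.58], [-1.31, 4.45], [0.11, 2.69], [-2.54, 2.54]. Speed limits (rad/s): [2.39, 2.39, 3.01, 3.14, 3.14, 3.14].

### API

Orientations are given as a rotation vector (axis times angle).
In Python, from workcell import get_obs, get_image, job, models gives the robot as it stands.
- The arm moves only by the tool jog_arm, never from a script. Its argument "increments" is one flat list of numbers, 7 for each row, row after row: the turn, a rotation vector about the tool's x, y, z in degrees, then the shift along the tool's x, y, z in mm, then the opening in per cent of the stroke, from 0 (shut) to 100 (fully open). A call has 1 to 12 rows; each row shifts and turns the commanded pose from where the row before left it, along the tool's axes as they then stand; what a row does not reach is not made up. A row lasts 1/8 s, in which the tool goes at most 62.5 mm and 10.7 degrees, less where a joint would pass 70% of its speed; a pose out of reach is approached as far as the arm can. A call is refused whole if a number of a shift passes 62.5 or a number of a turn 10.7, either way. A call with a gripper value outside its range is refused whole. The fingers move at their own pace and stop on an object; the grip force is fixed at half the most. Time passes only in rows, so rows that do not move let the fingers close. It gives the time, the measured TCP pose, the force, the opening and the grip force at its end, in the units of the state.
- get_obs(): the state, without advancing time (a new reading comes with each control period).
- get_image(name): name is "scene" or "side" or "wrist"; returns a dict with "pixels" (384x512x3 uint8, blue, green, red), "depth" (384x512 float32, mm along the optical axis (not along the pixel's ray), 0 where there is no reading), "fx", "fy", "cx", "cy" (pixels), "cam_to_world" (4x4, takes a point from camera to world coordinates); the wrist camera has in their place "tool_from_camera" (4x4, takes a point from camera to tool coordinates, whose origin is the TCP and whose axes are the flange's). Camera axes: x right, y up, looking along -z (the intrinsics and any distortion apply to the point x, -y, -z); pixel columns grow to the right and rows downward; lengths in mm; the calibration is good to about 2 mm. A picture is of the moment at which its call begins: read the wrist's pose just before it.
- job.close_job(): hands the job in; it is judged then, once.
Trained networks look in the newest picture that a camera, given by its name, has taken for a name from the list of things; names that differ only in an ending like _2 or _b are one class to them, and where a whole thing is asked for, a point or a joint stands for the part that bears it (a point fixed in the world has none). Each returns a list of dicts, best first, with "p" (0 to 1); they miss things now and then, are a little off and sometimes report something else, mostly with a low value. They report only what shows in the picture. A call takes as long as a camera call.
- models.look_for(target, camera): "centre" ([x, y, z] in mm, in world coordinates, good to about 4 mm: the middle of the surface that is visible of it).
- models.regions_of(target, camera): "region" (384x512 bool, what is visible of it).
The state is a dict: "t": time; "qpos": joint angles; "qvel": joint speeds; "joint_torque": joint torques, N m; "ee_pos": TCP position; "orientation": TCP orientation; "ft_force": force on the tool from outside, world axes, zero at the start; "moment": the same for the moment, N m; "width": finger opening in mm; "grasp_force": force on a finger pad.
Only numpy, scipy, OpenCV 4.12 (cv2) and the standard library are available. Lean on these libraries where they do the work, as an engineer would, in place of code of your own. Each camera call takes 0.05 s, during which the arm holds its last target. There are 200 camera calls.

## Working session

There is one attempt and no reset: what is moved stays moved. The work goes in short steps, Python scripts to look and compute and a tool call to move; the robot and the scene stay as the last step left them, time stands still between calls to the robot, and variables do not carry over. Pictures are saved under pics/ and viewed, at most 10 in all, crops included, and the job is handed in when it is done.

Besides the shell and the picture viewer there is one more tool, called in YAML: its name, and indented under it one key for each argument. jog_arm: Moves the arm, as the interface text tells. Its arguments: {"type":"object","properties":{"increments":{"type":"array"}},"required":["increments"]}

```bash
mkdir -p pics
cat > h.py <<'E'
import numpy as np, cv2
from workcell import get_obs,get_image,job,models
def cloud(im):
    d=im["depth"];h,w=d.shape;u,v=np.meshgrid(np.arange(w),np.arange(h))
    P=np.stack([(u-im["cx"])/im["fx"]*d,-(v-im["cy"])/im["fy"]*d,-d,np.ones_like(d)],-1)
    return (P@np.array(im["cam_to_world"]).T)[...,:3]
E
python3 - <<'E'
from h import *
o=get_obs();print(o["t"],o["ee_pos"],o["orientation"],o["width"])
ims=[]
for c in("scene","side"):
    im=get_image(c);ims.append(im);np.savez("pics/%s0.npz"%c,**{k:np.array(v) for k,v in im.items()})
    P=cloud(im)
    for t in("bed","shutter_tab","offcut_center","keeper_center","tray_in","glue","tin","tape"):
        try:
            for r in models.look_for(t,c)[:2]:print(c,t,np.round(r["centre"]),round(r["p"],2))
        except Exception as e:print(t,e)
    for t in("offcut_center","keeper_center","shutter","bed"):
        try:
            R=models.regions_of(t,c)[:1]
            for r in R:
                m=r["region"]&(im["depth"]>0);Q=P[m];
                zt=np.percentile(Q[:,2],90);T=Q[abs(Q[:,2]-zt)<6]
                b=cv2.minAreaRect(T[:,:2].astype(np.float32));print(c,t,"ztop",zt.round(),"rect",np.round(b[0]),np.round(b[1]),round(b[2],1),round(r["p"],2),m.sum())
        except Exception as e:print(t,e)
    cv2.imwrite(f"pics/{c}0.png",im["pixels"])
E
```

```text
0.0 [ 277.724491   -559.27314303  221.91615828] [-3.05710192e+00 -7.17117170e-01  4.70303451e-04] 88.13995572748351
scene bed [642. 121. 130.] 0.82
scene bed [ 501. -400.   63.] 0.32
scene shutter_tab [691. 113. 128.] 0.72
scene shutter_tab [474. 472.  87.] 0.57
scene offcut_center [580. -50. 171.] 0.55
scene keeper_center [518. 170. 177.] 0.92
scene tray_in [643. 120. 127.] 0.81
scene glue [476. 473.  86.] 0.97
scene tin [ 502. -397.   59.] 0.74
scene offcut_center ztop 180.0 rect [567. -54.] [70. 48.] 88.0 0.59 296
scene keeper_center ztop 180.0 rect [507. 159.] [133.  49.] 7.4 0.55 658
scene shutter ztop 150.0 rect [680. 107.] [45. 11.] 0.3 0.94 1109
scene bed ztop 153.0 rect [564.  67.] [285. 403.] 11.0 0.59 11642
side bed [556. 119. 149.] 0.8
side shutter_tab [677. 109. 131.] 0.57
side offcut_center [568. -48. 172.] 0.68
side keeper_center [506. 165. 176.] 0.66
side tray_in [554. 121. 152.] 0.86
side glue [445. 478.  94.] 0.8
side tin [ 489. -397.   73.] 0.67
side tape [646. 410.  65.] 0.79
side keeper_center ztop 179.0 rect [510. 157.] [128.  49.] 8.0 0.75 584
side shutter ztop 143.0 rect [668. 124.] [37. 56.] 22.3 0.94 819
side bed ztop 152.0 rect [567.  64.] [281. 405.] 11.0 0.96 8521
```

Run:
```python
from h import *
for c in("scene","side"):
    im=dict(np.load(f"pics/{c}0.npz"));P=cloud(im)
    m=(abs(P[...,2]-150)<5)&(P[...,0]>350)&(P[...,0]<850)&(abs(P[...,1])<400)
    n,l,s,_=cv2.connectedComponentsWithStats(m.astype(np.uint8));k=1+np.argmax(s[1:,4]);m=l==k
    m=cv2.erode(m.astype(np.uint8),np.ones((3,3)))>0
    b=cv2.minAreaRect(P[m][:,:2].astype(np.float32));print(c,b,m.sum(),np.median(P[m][:,2]))
    m=(P[...,2]>160)&(P[...,2]<176)&(P[...,0]>620)&(P[...,0]<800)&(abs(P[...,1]-100)<150)
    if m.sum()>3:print("tab",cv2.minAreaRect(P[m][:,:2].astype(np.float32)),m.sum())
a,b=[cv2.imread(f"pics/{c}0.png") for c in("scene","side")]
cv2.imwrite("pics/both.png",cv2.vconcat([a[60:340],b[60:340]]))
```

```text
scene ((526.7090454101562, 62.44779968261719), (198.59625244140625, 395.38848876953125), 10.779337882995605) 2648 151.85971464312445
tab ((679.109130859375, 104.20263671875), (45.67098617553711, 12.331670761108398), 8.769064903259277) 78
side ((527.193359375, 57.476287841796875), (193.01983642578125, 395.6199035644531), 11.120665550231934) 2387 149.82025484086967
tab ((680.5497436523438, 101.3053970336914), (45.334590911865234, 13.627523422241211), 5.417243957519531) 50
```

View pics/both.png

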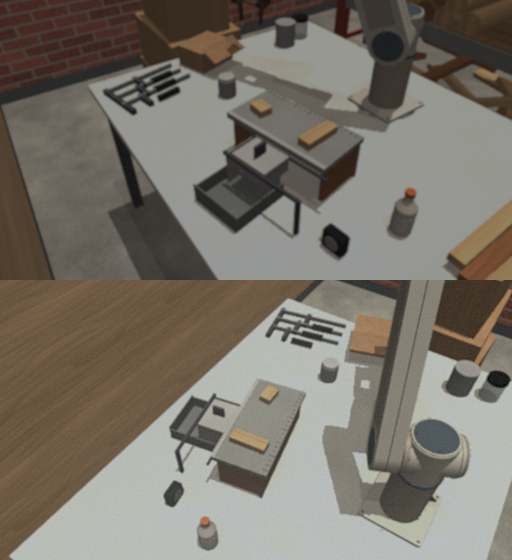

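jog_arm:
  increments: [0, 0, 7.7, 0, 0, 0, 50, 0, 0, 7.7, 0, 0, 0, 50, 0, 0, 0, 33, -36, 0, 50, 0, 0, 0, 33, -36, 0, 50, 0, 0, 0, 33, -36, 0, 50, 0, 0, 0, 33, -36, 0, 50, 0, 0, 0, 33, -36, 0, 50, 0, 0, 0, 33, -36, 0, 50, 0, 0, 0, 33, -36, 0, 50, 0, 0, 0, 33, -36, 0, 50, 0, 0, 0, 33, -36, 0, 50, 0, 0, 0, 33, -36, 0, 50]

```text
t: 2.8
ee_pos: [534.0, -142.0, 222.9]
orientation: [3.127, 0.301, 0.001]
ft_force: [1.3, -1.1, 0.0]
width: 43.8
grasp_force: 0.0
```

```bash
cat >> h.py <<'E'
from scipy.spatial.transform import Rotation as Rn
B0=np.array([527,60.]);YAW=np.radians(11)
def bed(p):
    c,s=np.cos(YAW),np.sin(YAW);d=np.asarray(p,float)[...,:2]-B0
    return np.stack([d[...,0]*c+d[...,1]*s,-d[...,0]*s+d[...,1]*c],-1)
def st():
    o=get_obs();R=Rn.from_rotvec(o["orientation"]).as_matrix()
    print("t",round(o["t"],2),"bed",bed(o["ee_pos"]).round(1),"z",round(o["ee_pos"][2],1),"toolx deg rel bed",np.degrees(np.arctan2(R[1,0],R[0,0])-YAW).round(2),"w",round(o["width"],1),"f",np.round(o["ft_force"],1),"q6",round(o["qpos"][5],2))
    return o
E
python3 -c "
from h import *
st()"
```

```text
t 2.8 bed [ -31.7 -199.6] z 222.9 toolx deg rel bed 0.0 w 43.8 f [ 1.3 -1.1  0. ] q6 1.1
```

jog_arm:
  increments: [0, 0, 0, 32, -35.5, 0, 50, 0, 0, 0, 32, -35.5, 0, 50, 0, 0, 0, 32, -35.5, 0, 50, 0, 0, 0, 32, -35.5, 0, 50, 0, 0, 0, 32, -35.5, 0, 50, 0, 0, 0, 32, -35.5, 0, 50, 0, 0, 0, 0, 0, 0, 50]

```text
t: 3.68
ee_pos: [682.1, 105.2, 222.3]
orientation: [-3.126, -0.306, -0.001]
ft_force: [-0.6, -0.8, -0.3]
width: 43.9
grasp_force: 0.0
```

```bash
cat >> h.py <<'E'
def wcloud():
    o=get_obs();im=get_image("wrist");T=np.eye(4);T[:3,:3]=Rn.from_rotvec(o["orientation"]).as_matrix();T[:3,3]=o["ee_pos"]
    im["cam_to_world"]=T@np.array(im["tool_from_camera"]);return im,cloud(im)
E
python3 - <<'E'
from h import *
st()
im,P=wcloud();cv2.imwrite("pics/w1.png",im["pixels"])
b=bed(P);m=(P[...,2]>158)&(P[...,2]<178)&(b[...,0]>125)&(b[...,0]<200)&(abs(b[...,1]-13)<50)&(im["depth"]>0)
print(m.sum());
if m.sum()>10:print(cv2.minAreaRect(b[m].astype(np.float32)),P[m][:,2].mean())
for t in("offcut_center","keeper_center","shutter_tab"):
    for r in models.regions_of(t,"wrist")[:1]:
        k=r["region"]&(im["depth"]>0);Q=P[k];z=np.percentile(Q[:,2],85);k2=abs(Q[:,2]-z)<5
        print(t,r["p"],z,cv2.minAreaRect(bed(Q[k2]).astype(np.float32)))
E
```

```text
t 3.67 bed [160.8  14.7] z 222.3 toolx deg rel bed 0.19 w 43.9 f [-0.6 -0.8 -0.3] q6 1.51
659
((163.32168579101562, 12.452112197875977), (44.02568435668945, 9.830602645874023), 0.19453281164169312) 170.02715528575504
shutter_tab 0.67 129.60196205576275 ((162.34170532226562, 12.48104476928711), (104.55411529541016, 134.28945922851562), 0.2297598272562027)
```

View pics/w1.png

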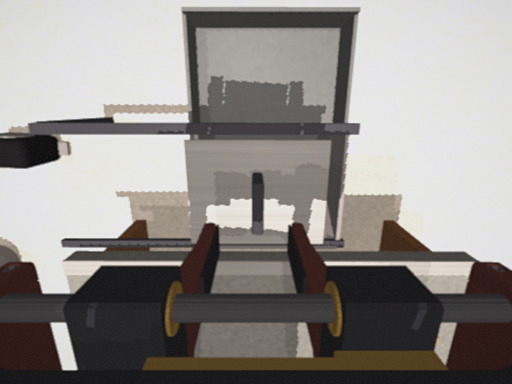

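jog_arm:
  increments: [0, 0, 0, 2, 0, 38, 50, 0, 0, 0, 0, 0, 39, 50, 0, 0, 0, 0, -12, 0, 50, 0, 0, 0, 0, -12, 0, 50, 0, 0, 0, 0, -12, 0, 50, 0, 0, 0, 0, -12, 0, 50, 0, 0, 0, 0, -12, 0, 50, 0, 0, 0, 0, -12, 0, 50, 0, 0, 0, 0, -12, 0, 50, 0, 0, 0, 0, -12, 0, 50, 0, 0, 0, 0, -12, 0, 50, 0, 0, 0, 0, -12, 0, 50]

```text
t: 5.38
ee_pos: [660.0, 221.3, 145.7]
orientation: [-3.127, -0.301, -0.0]
ft_force: [1.0, -2.7, 1.3]
width: 44.1
grasp_force: 1.4
```

jog_arm:
  increments: [0, 0, 0, 0, -8, 0, 50, 0, 0, 0, 0, -5, 0, 50, 0, 0, 0, 0, -3, 0, 50, 0, 0, 0, 0, 0, 0, 50]

```text
t: 5.88
ee_pos: [656.5, 236.5, 145.4]
orientation: [-3.127, -0.301, 0.002]
ft_force: [-0.4, -0.1, 0.7]
width: 44.1
grasp_force: 0.0
```

Run:
```python
from h import *
st()
im,P=wcloud()
b=bed(P);m=(P[...,2]>158)&(P[...,2]<178)&(b[...,0]>130)&(b[...,0]<200)&(abs(b[...,1]-135)<30)&(im["depth"]>0)
print(m.sum());
for t in("offcut_center","keeper_center","shutter"):
  for c in("scene","wrist","side"):
    if c!="wrist":
        im=get_image(c);P=cloud(im)
    else: im,P=wcloud()
    for r in models.regions_of(t,c)[:1]:
        k=r["region"]&(im["depth"]>0);Q=P[k];z=np.percentile(Q[:,2],85);k2=abs(Q[:,2]-z)<6
        print(t,c,round(r["p"],2),round(z),np.round(cv2.minAreaRect(bed(Q[k2]).astype(np.float32))[0]),cv2.minAreaRect(bed(Q[k2]).astype(np.float32))[1:])
```

```text
t 5.88 bed [160.8 148.5] z 145.4 toolx deg rel bed -0.01 w 44.1 f [-0.4 -0.1  0.7] q6 1.71
1881
offcut_center scene 0.8 180 [  17. -121.] ((67.07810974121094, 47.218875885009766), 79.03160858154297)
keeper_center scene 0.67 180 [-17. 104.] ((47.53478240966797, 95.63517761230469), 85.92996215820312)
keeper_center wrist 0.35 130 [162. 133.] ((104.96405792236328, 134.45037841796875), 0.23496519029140472)
shutter scene 0.88 136 [162. 134.] ((109.20309448242188, 136.25912475585938), 0.12231779843568802)
shutter wrist 0.84 130 [162. 133.] ((104.75922393798828, 134.6685028076172), 0.11284983903169632)
shutter side 0.57 134 [156. 131.] ((137.636962890625, 101.17012786865234), 86.3537368774414)
```

jog_arm:
  increments: [0, 0, 0, 0, 3, -40, 50, 0, 0, 0, 0, 0, -42, 15, 0, 0, 0, -18, 42, 0, 15, 0, 0, 0, -18, 42, 0, 15, 0, 0, 0, -18, 42, 0, 15, 0, 0, 0, -18, 42, 0, 15, 0, 0, 0, -18, 42, 0, 15, 0, 0, 0, -18, 42, 0, 15, 0, 0, 0, -18, 42, 0, 15, 0, 0, 0, -18, 42, 0, 15]

```text
t: 8.07
ee_pos: [579.9, -125.5, 227.9]
orientation: [3.127, 0.301, 0.001]
ft_force: [0.9, 0.4, 0.6]
width: 13.3
grasp_force: 0.0
```

jog_arm:
  increments: [0, 0, -10, 0, 0, 0, 15, 0, 0, -10, 0, 0, 0, 15, 0, 0, -10, 0, 0, 0, 15, 0, 0, -10, 0, 0, 0, 15, 0, 0, -10, 0, 0, 0, 15, 0, 0, -10, 0, 0, 0, 15, 0, 0, -10, 0, 0, 0, 15, 0, 0, -10, 0, 0, 0, 15, 0, 0, -10, 0, 0, 0, 15, 0, 0, 0, 0, 0, 0, 15]

```text
t: 9.32
ee_pos: [580.3, -124.1, 227.7]
orientation: [2.0, 2.423, 0.0]
ft_force: [0.3, 0.2, -0.4]
width: 13.2
grasp_force: 0.0
```

```bash
cat >> h.py <<'E'
def off(cs,ts=("offcut_center",)):
  for c in cs:
    if c!="wrist":
        im=get_image(c);P=cloud(im)
    else: im,P=wcloud()
    for t in ts:
      for r in models.regions_of(t,c)[:1]:
        k=r["region"]&(im["depth"]>0);Q=P[k];z=np.percentile(Q[:,2],85);k2=abs(Q[:,2]-z)<6
        q=cv2.minAreaRect(bed(Q[k2]).astype(np.float32));print(t,c,round(r["p"],2),round(z),np.round(q[0]),np.round(q[1]),round(q[2]))
E
python3 -c "
from h import *
st();off(('wrist','scene'))"
```

```text
t 9.32 bed [  17.2 -190.9] z 227.7 toolx deg rel bed 89.91 w 13.2 f [ 0.3  0.2 -0.4] q6 -0.42
offcut_center wrist 0.76 177 [  22. -122.] [65. 45.] 80
offcut_center scene 0.69 180 [  17. -121.] [70. 46.] 79
```

jog_arm:
  increments: [0, 0, 0, 0, 2, 35, 15, 0, 0, 0, 0, 0, 36, 15, 0, 0, 0, 10, 0, 0, 15, 0, 0, 0, 10, 0, 0, 15, 0, 0, 0, 10, 0, 0, 15, 0, 0, 0, 10, 0, 0, 15, 0, 0, 0, 10, 0, 0, 15, 0, 0, 0, 10, 0, 0, 15, 0, 0, 0, 10, 0, 0, 15, 0, 0, 0, 10, 0, 0, 15, 0, 0, 0, 10, 0, 0, 15, 0, 0, 0, 10, 0, 0, 15]

```text
t: 11.02
ee_pos: [563.0, -24.9, 156.6]
orientation: [-1.998, -2.424, 0.0]
ft_force: [0.3, 0.2, 0.2]
width: 13.0
grasp_force: 0.2
```

```bash
python3 -c "
from h import *
st();off(('wrist','scene'))"
```

```text
t 11.03 bed [ 19.2 -90.2] z 156.6 toolx deg rel bed 90.0 w 13.0 f [0.3 0.2 0.2] q6 -0.26
offcut_center wrist 0.68 176 [ 15. -45.] [65. 45.] 90
offcut_center scene 0.85 180 [ 11. -42.] [66. 47.] 87
```

jog_arm:
  increments: [0, 0, 0, 10, 0, 0, 15, 0, 0, 0, 10, 0, 0, 15, 0, 0, 0, 10, 0, 0, 15, 0, 0, 0, 8, 0, 0, 15, 0, 0, 0, 5, 0, 0, 15, 0, 0, 0, 2, 0, 0, 15, 0, 0, 0, -15, 0, 0, 15, 0, 0, 0, -15, -10, -20, 15, 0, 0, 0, 0, -35, -50, 30]

```text
t: 12.35
ee_pos: [515.5, -21.3, 226.7]
orientation: [-1.999, -2.421, 0.003]
ft_force: [-1.0, -1.2, 0.4]
width: 20.0
grasp_force: 0.0
```

jog_arm:
  increments: [0, 0, 10, 0, -40, 0, 30, 0, 0, 10, 0, 0, 0, 30, 0, 0, 10, 0, 0, 0, 30, 0, 0, 10, 0, 0, 0, 30, 0, 0, 10, 0, 0, 0, 30, 0, 0, 10, 0, 0, 0, 30, 0, 0, 10, 0, 0, 0, 30, 0, 0, 10, 0, 0, 0, 30, 0, 0, 10, 0, 0, 0, 30, 0, 0, 0, 0, 0, 0, 30]

```text
t: 13.6
ee_pos: [476.8, -28.1, 227.8]
orientation: [3.127, 0.302, 0.002]
ft_force: [-0.9, -0.2, -0.9]
width: 26.3
grasp_force: 0.0
```

```bash
python3 -c "
from h import *
st();off(('wrist','scene'));off(('scene',),('keeper_center','shutter'))"
```

```text
t 13.6 bed [-66.  -76.9] z 227.8 toolx deg rel bed 0.02 w 26.3 f [-0.9 -0.2 -0.9] q6 1.29
offcut_center wrist 0.64 177 [15. -0.] [65. 44.] 90
offcut_center scene 0.78 180 [11.  2.] [48. 65.] 0
keeper_center scene 0.71 180 [ -0. 102.] [ 47. 133.] 86
```

jog_arm:
  increments: [0, 0, 0, 0, -38.5, 0, 30, 0, 0, 0, 0, -38.5, 0, 30, 0, 0, 0, 0, 0, 35, 30, 0, 0, 0, 0, 0, 36, 30, 0, 0, 0, 20, 0, 0, 30, 0, 0, 0, 20, 0, 0, 30, 0, 0, 0, 10, 0, 0, 30, 0, 0, 0, 10, 0, 0, 30, 0, 0, 0, 10, 0, 0, 30, 0, 0, 0, 10, 0, 0, 30, 0, 0, 0, 10, 0, 0, 30, 0, 0, 0, 0, 0, 0, 30]

```text
t: 15.45
ee_pos: [551.4, 65.9, 155.7]
orientation: [-3.127, -0.301, -0.001]
ft_force: [-1.4, -0.2, 0.3]
width: 26.0
grasp_force: 0.0
```

```bash
python3 -c "
from h import *
st();off(('wrist','scene'));off(('scene',),('keeper_center','shutter'))"
```

```text
t 15.45 bed [25.1  1.1] z 155.7 toolx deg rel bed 0.01 w 26.0 f [-1.4 -0.2  0.3] q6 1.48
offcut_center wrist 0.86 176 [61. -0.] [65. 45.] 90
offcut_center scene 0.69 68 [189. 319.] [66. 34.] 86
keeper_center scene 0.81 180 [  1. 103.] [ 45. 130.] 86
shutter scene 0.86 135 [158. 134.] [107. 138.] 1
```

jog_arm:
  increments: [0, 0, 0, 9, 0, 0, 30, 0, 0, 0, 9, 0, 0, 30, 0, 0, 0, 9, 0, 0, 30, 0, 0, 0, 9, 0, 0, 30, 0, 0, 0, 9, 0, 0, 30, 0, 0, 0, 9, 0, 0, 30, 0, 0, 0, 9, 0, 0, 30, 0, 0, 0, 9, 0, 0, 30, 0, 0, 0, 5, 0, 0, 30, 0, 0, 0, 0, 0, 0, 30, 0, 0, 0, 0, 0, 0, 30]

```text
t: 17.18
ee_pos: [625.8, 80.4, 155.6]
orientation: [3.127, 0.301, -0.001]
ft_force: [-0.7, 0.2, 0.9]
width: 26.5
grasp_force: 0.0
```

```bash
python3 -c "
from h import *
st();off(('wrist','scene','side'));off(('scene',),('keeper_center','shutter'))
cv2.imwrite('pics/s3.png',get_image('scene')['pixels'][100:330,130:400])"
```

```text
t 17.18 bed [100.9   1.2] z 155.6 toolx deg rel bed 0.0 w 26.5 f [-0.7  0.2  0.9] q6 1.49
offcut_center wrist 0.59 31 [235.  -0.] [65. 45.] 76
offcut_center scene 0.64 34 [231.   2.] [68. 45.] 76
keeper_center scene 0.65 180 [ -1. 101.] [ 48. 133.] 87
shutter scene 0.65 135 [159. 134.] [136. 106.] 90
```

View pics/s3.png

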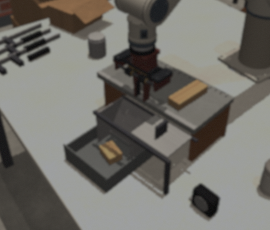

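jog_arm:
  increments: [0, 0, 0, 0, 0, -35, 50, 0, 0, 0, 0, 0, -35, 50, 0, 0, 0, 20, -45, 0, 50, 0, 0, 0, 20, -45, 0, 50, 0, 0, 0, 21, -45, 0, 50, 0, 0, 0, 0, 0, 0, 50, 0, 0, 0, 0, 0, 0, 50]

```text
t: 18.55
ee_pos: [659.8, 224.2, 225.3]
orientation: [3.126, 0.302, -0.001]
ft_force: [0.3, 0.3, -0.2]
width: 44.0
grasp_force: 0.0
```

Run:
```python
from h import *
st()
im,P=wcloud()
b=bed(P);m=(P[...,2]>158)&(P[...,2]<178)&(b[...,0]>125)&(b[...,0]<200)&(abs(b[...,1]-130)<30)&(im["depth"]>0)
print(m.sum(),cv2.minAreaRect(b[m].astype(np.float32)))
```

```text
t 18.55 bed [161.7 135.8] z 225.3 toolx deg rel bed 0.03 w 44.0 f [ 0.3  0.3 -0.2] q6 1.69
637 ((162.90399169921875, 132.841796875), (44.347633361816406, 9.447381019592285), 0.045319072902202606)
```

jog_arm:
  increments: [0, 0, 0, 0, 0, 40, 50, 0, 0, 0, 0, 0, 40, 50, 0, 0, 0, 0, 13, 0, 50, 0, 0, 0, 0, 13, 0, 50, 0, 0, 0, 0, 13, 0, 50, 0, 0, 0, 0, 13, 0, 50, 0, 0, 0, 0, 13, 0, 50, 0, 0, 0, 0, 13, 0, 50, 0, 0, 0, 0, 13, 0, 50, 0, 0, 0, 0, 13, 0, 50, 0, 0, 0, 0, 13, 0, 50, 0, 0, 0, 0, 13, 0, 50]

```text
t: 20.1
ee_pos: [685.3, 96.2, 145.6]
orientation: [-3.127, -0.301, -0.0]
ft_force: [1.6, 3.8, 1.9]
width: 44.2
grasp_force: 1.4
```

jog_arm:
  increments: [0, 0, 0, 0, 9, 0, 50, 0, 0, 0, 0, 6, 0, 50, 0, 0, 0, 0, 4, 0, 50, 0, 0, 0, 0, 2, 0, 50, 0, 0, 0, 0, 0, 0, 50]

```text
t: 20.72
ee_pos: [688.7, 76.0, 145.4]
orientation: [3.127, 0.301, -0.002]
ft_force: [0.1, 0.3, 1.2]
width: 44.2
grasp_force: 0.0
```

Back off a little, lift clear, and check.

jog_arm:
  increments: [0, 0, 0, 0, -5, 0, 50, 0, 0, 0, 0, 0, -40, 50, 0, 0, 0, 0, 0, -40, 50, 0, 0, 0, 0, 0, 0, 50, 0, 0, 0, 0, 0, 0, 50]

```text
t: 21.35
ee_pos: [687.4, 81.4, 225.0]
orientation: [3.127, 0.302, -0.002]
ft_force: [0.1, 0.4, 0.3]
width: 44.0
grasp_force: 0.0
```

Run:
```python
from h import *
st()
im,P=wcloud()
b=bed(P);m=(P[...,2]>158)&(P[...,2]<178)&(b[...,0]>125)&(b[...,0]<200)&(abs(b[...,1])<30)&(im["depth"]>0)
print(m.sum(),cv2.minAreaRect(b[m].astype(np.float32)))
off(('wrist','scene','side'));off(('scene',),('keeper_center','shutter'))
cv2.imwrite('pics/s4.png',get_image('scene')['pixels'][100:330,130:400])
```

```text
t 21.35 bed [161.6  -9.6] z 225.0 toolx deg rel bed 0.02 w 44.0 f [0.1 0.4 0.3] q6 1.48
669 ((162.92652893066406, 3.145406723022461), (44.79009246826172, 10.038057327270508), 0.11879108846187592)
offcut_center wrist 0.79 31 [235.  -1.] [65. 45.] 76
offcut_center scene 0.25 68 [190. 317.] [67. 37.] 88
keeper_center scene 0.77 180 [  1. 102.] [ 48. 135.] 87
shutter scene 0.92 136 [157.   5.] [136. 108.] 90
```

View pics/s4.png

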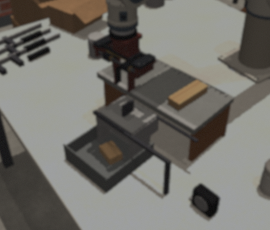

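jog_arm:
  increments: [0, 0, 0, 0, 0, 40, 50, 0, 0, 0, 0, 0, 40, 50, 0, 0, 0, 0, 5, 0, 50, 0, 0, 0, 0, 1.5, 0, 50, 0, 0, 0, 0, 1, 0, 50, 0, 0, 0, 0, 0, 0, 50]

```text
t: 22.65
ee_pos: [690.6, 74.0, 147.5]
orientation: [-3.127, -0.301, -0.004]
ft_force: [-0.0, 0.7, 1.6]
width: 44.0
grasp_force: 0.5
```

jog_arm:
  increments: [0, 0, 0, 0, -5, 0, 50, 0, 0, 0, 0, 0, -40, 50, 0, 0, 0, 0, 0, -40, 50, 0, 0, 0, 0, 0, 0, 50, 0, 0, 0, 0, 0, 0, 50]

```text
t: 23.28
ee_pos: [688.3, 78.9, 225.4]
orientation: [3.127, 0.301, -0.0]
ft_force: [0.0, 1.0, -0.9]
width: 43.8
grasp_force: 0.0
```

Run:
```python
from h import *
st()
im,P=wcloud()
b=bed(P);m=(P[...,2]>158)&(P[...,2]<178)&(b[...,0]>125)&(b[...,0]<200)&(abs(b[...,1])<30)&(im["depth"]>0)
y=cv2.minAreaRect(b[m].astype(np.float32))[0][1];print(y)
off(('wrist',))
if y<5: print(job.close_job())
```

```text
t 23.27 bed [161.9 -12.2] z 225.4 toolx deg rel bed 0.01 w 43.8 f [ 0.   1.  -0.9] q6 1.48
0.8114423751831055
offcut_center wrist 0.9 31 [236.  -0.] [65. 45.] 75
the job is handed in; nothing more can be done
None
```

The job is handed in: by the last camera check the offcut lies in the scrap tray, the shutter is shut to within about 3 mm, and the longer piece had not measurably moved; the verdict was not shown.

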